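# Finish the slat crib and set the carving blank on it

### The arm

A 6-joint arm with a two-finger parallel gripper is mounted at the origin on the work surface. World frame = base frame: x ahead of the robot, y to its left, z up, the work surface at z = 0. Lengths are in mm, angles in degrees, forces in N, time in s.
With the tool pointing down it reaches from about 275 to 850 mm from the base axis. Payload 5.2 kg.
Tool frame: the origin (TCP) lies on the mounting face of the last link; the fingertips stand 173 mm ahead of it and the grasp point (between the pads) lies 155 mm ahead of it; z points along the fingers, y is the direction in which the jaws open and shut (so a half turn about z gives the same grasp; the last joint's range is limited). The gripper opens to 85 mm and grips with 20 to 120 N. Pads are 22 mm wide; open, the fingers measure 114 mm over their backs; the gripper's body (76 mm by 85 mm) begins 54 mm behind the grasp point. The pads swing forward as they close: fully open they stand 13 mm farther back than shut.
Start: joints at [57.307, 14.817, 87.949, -0, 77.235, -11.62], TCP at [197.739, 513.231, 404.71] pointing down, gripper open.
Joint ranges: [-179.93, 179.93], [-52.35, 119.4], [10.71, 147.94], [-69.91, 249.91], [12.55, 155.21], [-178.61, 178.61]. Speed limits (degrees/s): [147.25, 147.25, 180, 180, 180, 180].

### API

Orientations are given as a 3x3 rotation matrix whose columns are the frame's x, y, z axes.
In Python, from rig import r gives the robot as it stands.
- The arm moves only by the tool apply_moves, never from a script. Its argument "increments" is a list that holds one entry, the list of rows, each a list of 5 numbers: the opening, from 0 (shut) to 1 (fully open), then the shift along the world's x, y, z in cm, then the turn about the world's z in rad. A call has 1 to 20 rows; each row shifts and turns the commanded pose from where the row before left it; what a row does not reach is not made up. A row lasts 1/10 s, in which the tool goes at most 50 mm and 8.59 degrees, less where a joint would pass 70% of its speed; a pose out of reach is approached as far as the arm can. A call is refused whole if a number of a shift passes 5 or a number of a turn 0.15, either way. A call with a gripper value outside its range is refused whole. The fingers move at their own pace and stop on an object; "newtons" is the grip in N (left out, the last holds). Time passes only in rows, so rows that do not move let the fingers close. It gives the time, the measured TCP pose, the force and the opening at its end, in the units of the state.
- r.state(): the state, without advancing time (a new reading comes with each control period).
- r.capture(name): name is "scene" or "top" or "wrist"; returns a dict with "color" (420x560x3 uint8, blue, green, red), "camera_matrix" (3x3 intrinsics, pixels), "dist" ([k1, k2, p1, p2, k3] as OpenCV has them; the pictures are not rectified), "R" (3x3) and "t" (3): a world point X has camera coordinates R X + t. Camera axes: x right, y down, z forward; pixel columns grow to the right and rows downward; lengths in mm; the calibration is good to about 2 mm. A picture is of the moment at which its call begins. There is no depth.
- r.job_done(): hands the job in, once; it reports no verdict.
The state is a dict: "clock": time; "qpos": joint angles; "qd": joint speeds; "effort": joint torques, N m; "position": TCP position; "orientation": TCP orientation; "wrist_force": force on the tool from outside, world axes, zero at the start; "ft_torque": the same for the moment, N m; "width": opening from 0.0 (shut) to 1.0 (fully open).
Only numpy, scipy, OpenCV 4.12 (cv2) and the standard library are available. Lean on these libraries where they do the work, as an engineer would, in place of code of your own. Each camera call takes 0.05 s, during which the arm holds its last target. There are 200 camera calls.

### The job

Finish the half-built slat crib on the grey board: lay a loose slat opposite the one already in the second layer, then two more crosswise on top as the third layer, so that the tower is square with outer faces and ends flush with the layers below. Then lift the pale carving block out of the blue bin and set it down, not drop it, centred on the crib, its long side bridging the two top slats at right angles to them. Leave the chisel, the mallet and the red pot where they are.

Things in the scene. Friction and masses are not known exactly. Their poses are not given: they have to be found in the camera images.
- crib: fixed grey board, 160 x 160 x 12 mm, with the crib's first layer glued on: two brown bearers, 120 x 24 x 18 mm, along the board's x, centred at y = +48 and -48 mm, tops 30 mm above the bench. Origin at the centre of the board's underside, z up. slat_laid lies across them at x = +48 mm
- seat_second (a point): centre of the empty second-layer seat, on top of the bearers: 48 mm from the crib's centre on the side away from slat_laid, 30 mm above the bench; the slat lies along the board's y
- seat_third_left (a point): centre of one third-layer seat, over the bearer at the board's y = +48 mm, 48 mm above the bench; the slat lies along the board's x
- seat_third_right (a point): centre of the other third-layer seat, over the bearer at the board's y = -48 mm, 48 mm above the bench; the slat lies along the board's x
- crib_top (a point): centre of the crib at the top of the third layer, 66 mm above the bench: the block's underside goes here, its length along the board's y
- slat_a: loose pale wooden slat, 120 x 24 x 18 mm (long, wide, high), starts lying flat on the bench; identical to the other two; origin at the centre of its underside, x along its length, z up
- slat_b: loose pale wooden slat, 120 x 24 x 18 mm (long, wide, high), starts lying flat on the bench; identical to the other two; origin at the centre of its underside, x along its length, z up
- slat_c: loose pale wooden slat, 120 x 24 x 18 mm (long, wide, high), starts lying flat on the bench; identical to the other two; origin at the centre of its underside, x along its length, z up
- slat_laid: loose pale wooden slat, same size as the others, already in its second-layer seat across both bearers at x = +48 mm of the board; it must stay there; origin at the centre of its underside, x along its length
- bin: fixed open blue plastic bin, outside 210 (x) x 190 (y) x 50 mm high, walls and floor 5 mm thick; origin at the centre of its underside, z up
- block: loose off-white aerated-concrete carving block, 120 x 60 x 35 mm (long, wide, high), about 250 g, lying flat on the floor of the blue bin; origin at the centre of its underside, x along its length, z up
- chisel: bystander: wood chisel lying on the bench, about 240 mm long, pale handle 26 mm thick; origin on the bench near its middle, x along it towards the blade
- mallet: bystander: mallet lying on the bench, about 240 mm long, dark head; origin on its underside, x along the handle towards the head
- pot: bystander: open red plastic pot, 72 mm across, 85 mm high, upright; origin at the centre of its underside
Not all that is in view belongs to the job. Leave any turquoise look-alike of the slat_b alone.

How it is judged:
By the outcome, as a careful person would: the job done as asked, in the order asked, and still so for the second after the job is handed in, with the robot touching nothing.
It also fails if it takes over 72 s, if anything falls off the work surface, if the arm or the gripper's body presses on something with over 40 N, if the wrist force passes 120 N, or if a joint passes its speed limit or range.

## Working session

There is one attempt and no reset: what is moved stays moved. The work goes in short steps, Python scripts to look and compute and a tool call to move; the robot and the scene stay as the last step left them, time stands still between calls to the robot, and variables do not carry over. Pictures are saved under pics/ and viewed, about 8 in all and at most 12, crops included, and the job is handed in when it is done.

Besides the shell and the picture viewer there is one more tool, called as name(argument=value, ...) on one line, values as JSON. apply_moves: Moves the arm, as the interface text tells. Its arguments: {"type":"object","properties":{"increments":{"type":"array","items":{"type":"array","items":{"type":"array","items":{"type":"number"}}}},"newtons":{"type":"number"}},"required":["increments"]}

```bash
ls; mkdir -p pics
python3 - <<'E'
from rig import r
import cv2,numpy as np
for n in("top","scene"):
    c=r.capture(n); cv2.imwrite(f"pics/{n}0.png",c["color"]); np.savez(f"{n}0.npz",**c)
    print(n,c["camera_matrix"],c["dist"],c["R"],c["t"])
print(r.state())
E
```

```text
pics
top [[387.89466222   0.         278.18037118]
 [  0.         387.89466222 208.57738094]
 [  0.           0.           1.        ]] [-0.08553191  0.          0.          0.          0.        ] [[-0.0209795  -0.99962343  0.01768762]
 [-0.99028273  0.01834424 -0.13785356]
 [ 0.13747718 -0.02040784 -0.99029468]] [-88.70276507 578.65922904 953.36035019]
scene [[401.52008604   0.         283.11817759]
 [  0.         401.52008604 205.20325251]
 [  0.           0.           1.        ]] [-0.03608183  0.          0.          0.          0.        ] [[ 0.10253212  0.9945562   0.01857759]
 [ 0.7141206  -0.06059424 -0.69739523]
 [-0.69247305  0.08477205 -0.71644593]] [  32.33312623 -387.07784363 1718.49916738]
{'clock': 0.1, 'qpos': array([ 5.73071247e+01,  1.48556852e+01,  8.80040280e+01, -1.52735200e-04,
        7.72362897e+01, -1.16189140e+01]), 'qd': array([-0.00149912, -0.15402641, -0.05718863,  0.02890363,  0.07162683,
        0.05413441]), 'effort': array([ 1.69388790e-03, -4.46976042e+01, -2.91246629e+01, -2.59067492e-04,
        6.33973934e-03, -2.59012063e-05]), 'position': array([197.63201574, 513.06049683, 403.95740297]), 'orientation': array([[-9.33117105e-01,  3.59571486e-01, -9.02845857e-04],
       [ 3.59572464e-01,  9.33116097e-01, -1.41152504e-03],
       [ 3.34915846e-04, -1.64175667e-03, -9.99998596e-01]]), 'wrist_force': array([-0.07356618,  0.5955549 ,  0.30619422]), 'ft_torque': array([ 0.06021505, -0.04267815, -0.00799522]), 'width': 1.0026051448792626}
```

View pics/top0.png

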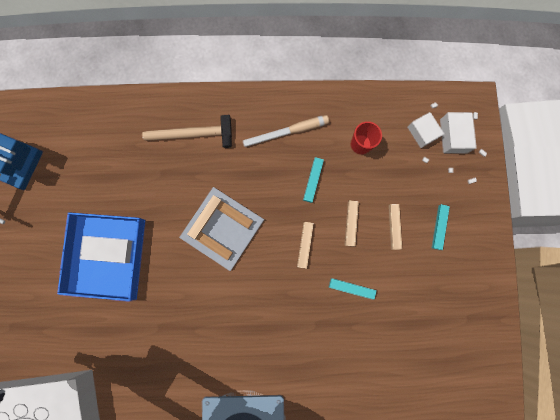

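View pics/scene0.png

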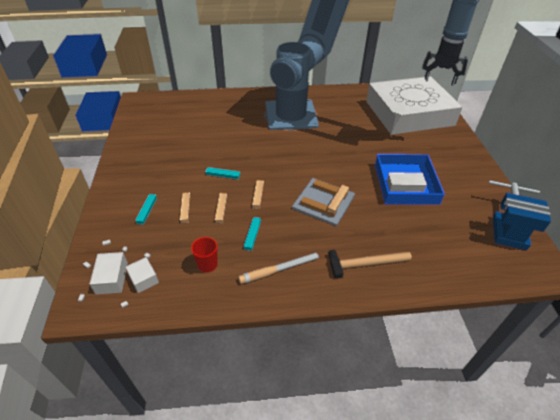

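```bash
cat > h.py <<'E'
import cv2,numpy as np
def load(n): return dict(np.load(n))
def w2p(c,P): # project world pts
    return cv2.projectPoints(np.float64(P).reshape(-1,1,3),cv2.Rodrigues(c["R"])[0],np.float64(c["t"]),c["camera_matrix"],c["dist"])[0].reshape(-1,2)
def p2w(c,px,z):
    u=cv2.undistortPoints(np.float64(px).reshape(-1,1,2),c["camera_matrix"],c["dist"]).reshape(-1,2)
    d=np.c_[u,np.ones(len(u))]@c["R"]; o=-c["R"].T@c["t"]
    return o+d*((z-o[2])/d[:,2])[:,None]
def hsv(c,lo,hi): return cv2.inRange(cv2.cvtColor(c["color"],cv2.COLOR_BGR2HSV),lo,hi)
E
python3 - <<'E'
from h import *
c=load("top0.npz")
hs=cv2.cvtColor(c["color"],cv2.COLOR_BGR2HSV)
for p in [(305,245),(351,223),(395,226),(205,217),(215,246),(238,216),(100,248),(230,235)]: print(p,hs[p[1],p[0]])
E
python3 - <<'E'
import cv2
a=cv2.imread('pics/top0.png')
cv2.imwrite('pics/crop.png',cv2.resize(a[170:310,50:250],None,fx=4,fy=4,interpolation=cv2.INTER_CUBIC))
E
```

```text
(305, 245) [ 15  71 227]
(351, 223) [ 15  72 226]
(395, 226) [ 15  73 225]
(205, 217) [ 15  72 227]
(215, 246) [ 15 118 182]
(238, 216) [ 14 119 182]
(100, 248) [  8   5 221]
(230, 235) [107  19 184]
```

View pics/crop.png

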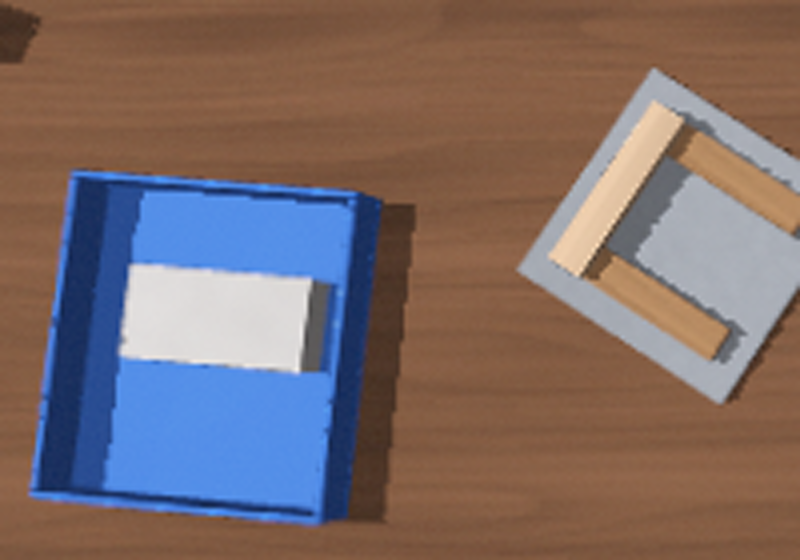

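```bash
cat >> h.py <<'E'
def rects(c,lo,hi,z,amin=200):
    """world rects of blobs: centre, long side, short side, heading of long side (deg)"""
    m=hsv(c,lo,hi); n,l,s,ce=cv2.connectedComponentsWithStats(m); out=[]
    for i in range(1,n):
        if s[i,4]<amin: continue
        big=cv2.resize((l==i).astype(np.float32),None,fx=4,fy=4,interpolation=cv2.INTER_LINEAR)>.5
        k=max(cv2.findContours(big.astype(np.uint8),0,1)[0],key=cv2.contourArea).reshape(-1,2)
        W=p2w(c,(k+.5)/4-.5,z)[:,:2]
        (x,y),(a,b),t=cv2.minAreaRect(W.astype(np.float32))
        if a<b:a,b,t=b,a,t+90
        out.append((ce[i].round(0),round(x,1),round(y,1),round(a,1),round(b,1),round((t+90)%180-90,1)))
    return out
E
python3 - <<'E'
from h import *
c=load("top0.npz")
for x in rects(c,(10,50,195),(20,95,255),18): print("pale",x)
for x in rects(c,(10,50,195),(20,95,255),48): print("pale48",x)
for x in rects(c,(0,0,195),(180,30,255),40): print("block",x)
for x in rects(c,(10,100,150),(20,135,215),30): print("brown",x)
for x in rects(c,(100,10,130),(115,40,200),12): print("board",x)
b=p2w(c,np.array([(652,68),(520,270),(723,404)])/4+[50,170]-.375,12); print("board corners",b)
print("bin rim",p2w(c,np.array([(72,172),(380,200),(348,522),(32,495)])/4+[50,170]-.375,50))
E
```

```text
pale (array([180., 132.]), 795.4, 157.2, 212.5, 19.4, -87.4)
pale (array([203., 217.]), 562.6, 95.2, 124.7, 24.9, -33.8)
pale (array([351., 223.]), 538.9, -292.9, 120.3, 26.7, -7.0)
pale (array([396., 226.]), 528.2, -410.2, 119.2, 25.5, 0.3)
pale (array([305., 245.]), 484.8, -168.4, 121.0, 25.6, -10.0)
pale (array([551., 256.]), 435.7, -843.3, 57.7, 50.7, 84.3)
pale (array([545., 391.]), 101.7, -809.6, 203.6, 53.6, -5.5)
pale48 (array([180., 132.]), 784.8, 150.2, 206.1, 18.8, -87.4)
pale48 (array([203., 217.]), 559.0, 90.0, 121.0, 24.1, -33.8)
pale48 (array([351., 223.]), 535.9, -286.5, 116.7, 25.9, -7.0)
pale48 (array([396., 226.]), 525.5, -400.3, 115.7, 24.8, 0.3)
pale48 (array([305., 245.]), 483.4, -165.8, 117.4, 24.8, -10.0)
pale48 (array([551., 256.]), 435.9, -820.6, 56.0, 49.2, 84.3)
pale48 (array([545., 391.]), 111.8, -787.8, 197.5, 52.0, -5.5)
block (array([223.,  59.]), 999.5, 46.8, 502.8, 142.3, 89.2)
block (array([21., 63.]), 1007.5, 608.9, 181.4, 154.9, 89.3)
block (array([513., 110.]), 799.3, -690.1, 501.7, 473.4, -1.7)
block (array([428., 127.]), 791.4, -509.8, 71.7, 61.9, 28.5)
block (array([461., 130.]), 784.7, -605.0, 99.6, 72.4, 0.1)
block (array([266., 136.]), 771.4, -73.5, 127.0, 16.1, -73.8)
block (array([103., 249.]), 480.8, 349.6, 120.7, 60.8, 84.3)
block (array([ 41., 402.]), 100.6, 514.0, 219.4, 96.9, -87.5)
brown (array([236., 215.]), 563.3, 10.2, 88.7, 25.0, 56.0)
brown (array([215., 246.]), 484.2, 63.8, 92.0, 24.5, 55.8)
board (array([225., 231.]), 532.1, 49.3, 161.5, 160.7, 56.1)
board corners [[642.93915691  72.32534122  12.        ]
 [510.20735498 158.63406341  12.        ]
 [421.23963546  26.21762609  12.        ]]
bin rim [[575.04771427 443.35781629  50.        ]
 [553.48321652 239.91165645  50.        ]
 [352.574522   256.37626769  50.        ]
 [369.89152897 461.00900729  50.        ]]
```

apply_moves(increments=[[[1,2.4,-3.3,0,-0.016],[1,2.4,-3.3,0,-0.016],[1,2.4,-3.3,0,-0.016],[1,2.4,-3.3,0,-0.016],[1,2.4,-3.3,0,-0.016],[1,2.4,-3.3,0,-0.016],[1,2.4,-3.3,0,-0.016],[1,2.4,-3.3,0,-0.016],[1,2.4,-3.3,0,-0.016],[1,2.4,-3.3,0,-0.016],[1,2.4,-3.3,0,-0.016],[1,2.4,-3.3,0,-0.016],[1,2.4,-3.3,0,-0.016],[1,2.4,-3.3,0,-0.016],[1,0,0,0,0],[1,0,0,0,0]]])

```text
clock: 1.7
position: [533.9, 50.5, 403.9]
orientation: [[-0.829, 0.56, -0.002], [0.56, 0.829, 0.001], [0.002, -0.001, -1.0]]
wrist_force: [0.2, 0.6, 0.1]
width: 1.002
```

Run:
```python
from rig import r
import cv2,numpy as np
c=r.capture("wrist"); cv2.imwrite("pics/w1.png",c["color"]); np.savez("w1.npz",**c)
s=r.state(); print(s["position"],s["orientation"],s["width"],s["clock"]); 
print(-c["R"].T@c["t"], c["R"], c["camera_matrix"][0])
```

```text
[533.38945454  51.30226098 404.07971893] [[-8.29599066e-01  5.58356686e-01 -1.78889895e-03]
 [ 5.58356531e-01  8.29600859e-01  6.31456275e-04]
 [ 1.83664994e-03 -4.74987877e-04 -9.99998201e-01]] 1.0044410060352806 1.75
[474.71123617  89.91341156 373.70726378] [[ 0.55940862  0.82888817 -0.00252908]
 [ 0.79700635 -0.53704875  0.27633227]
 [ 0.22769031 -0.15659835 -0.96105883]] [349.17181536   0.         283.24192617]
```

View pics/w1.png

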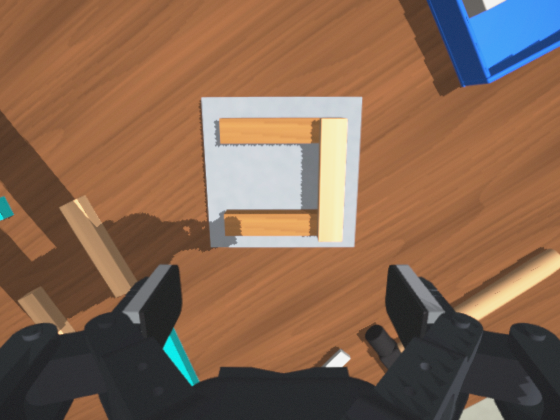

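Run:
```python
from h import *
c=load("w1.npz")
g=cv2.cvtColor(c["color"],cv2.COLOR_BGR2GRAY)
k=np.float32([(202,97),(362,97),(354,247),(210,247)])
k=cv2.cornerSubPix(g,k.reshape(-1,1,2),(5,5),(-1,-1),(3,50,.01)).reshape(-1,2);print(k)
W=p2w(c,k,12);print(W.round(1),W.mean(0), [round(np.linalg.norm(W[i]-W[i-1]),1) for i in range(4)])
d=(W[1]-W[0]+W[2]-W[3]);print("x heading",np.degrees(np.arctan2(d[1],d[0])))
d=(W[0]-W[3]+W[1]-W[2]);print("y heading",np.degrees(np.arctan2(d[1],d[0])))
k=np.float32([(320,118),(347,118),(343,242),(318,242)])
k=cv2.cornerSubPix(g,k.reshape(-1,1,2),(3,3),(-1,-1),(3,50,.01)).reshape(-1,2);print(k)
W=p2w(c,k,48);print(W.round(1),W.mean(0),[round(np.linalg.norm(W[i]-W[i-1]),1) for i in range(4)])
k=np.float32([(220,118),(219,143),(225,236),(224,212)])
k=cv2.cornerSubPix(g,k.reshape(-1,1,2),(3,3),(-1,-1),(3,50,.01)).reshape(-1,2);print(k)
W=p2w(c,k,30);print(W.round(1))
```

```text
[[200.50478  97.11551]
 [361.72046  96.52239]
 [353.69928 246.49582]
 [211.50931 248.45554]]
[[419.2  26.8  12. ]
 [508.6 160.2  12. ]
 [641.7  71.   12. ]
 [554.8 -62.2  12. ]] [531.0720373   48.94818693  12.        ] [np.float64(162.2), np.float64(160.6), np.float64(160.2), np.float64(159.0)]
x heading 56.53243700216029
y heading 146.46976355372553
[[321.1295   117.560875]
 [346.30283  118.096825]
 [343.       242.      ]
 [318.       242.      ]]
[[500.5 113.   48. ]
 [513.7 131.7  48. ]
 [614.9  66.5  48. ]
 [600.8  45.7  48. ]] [557.4622531  89.2283573  48.       ] [np.float64(120.8), np.float64(22.9), np.float64(120.4), np.float64(25.0)]
[[220.      118.     ]
 [219.      143.     ]
 [224.6166  235.39938]
 [224.      212.     ]]
[[448.   33.7  30. ]
 [466.6  18.7  30. ]
 [546.8 -34.1  30. ]
 [525.8 -19.2  30. ]]
```

apply_moves(increments=[[[1,-0.3,-4.2,0,0.059],[1,-0.3,-4.2,0,0.059],[1,-0.3,-4.2,0,0.059],[1,-0.3,-4.2,0,0.059],[1,-0.3,-4.2,0,0.059],[1,-0.3,-4.2,0,0.059],[1,-0.3,-4.2,0,0.059],[1,-0.3,-4.2,0,0.059],[1,0,0,0,0],[1,0,0,0,0]]])

```text
clock: 2.75
position: [509.6, -284.1, 404.4]
orientation: [[-0.993, 0.12, -0.001], [0.12, 0.993, 0.001], [0.001, 0.001, -1.0]]
wrist_force: [-0.0, -0.3, 0.8]
width: 1.0
```

Run:
```python
from rig import r
import cv2,numpy as np
from h import *
c=r.capture("wrist"); cv2.imwrite("pics/w2.png",c["color"]); np.savez("w2.npz",**c)
s=r.state(); print(s["position"],np.degrees(np.arctan2(s["orientation"][1,1],s["orientation"][0,1])),s["width"],s["clock"]); 
hs=cv2.cvtColor(c["color"],cv2.COLOR_BGR2HSV)
for p in [(484.8,-168.4),(538.9,-292.9),(528,-410)]:
    u=w2p(c,[*p,18])[0]; print(u, hs[int(u[1]),int(u[0])] if 0<u[1]<420 and 0<u[0]<560 else None)
```

```text
[ 509.75443363 -283.26491856  404.57098186] 83.15702394079844 1.0049798390555618 2.8
[393.83924775 141.62305756] [ 26  63 247]
[278.57317901 206.73739123] [ 26  62 247]
[168.74096104 209.65286358] [ 26  64 247]
```

View pics/w2.png

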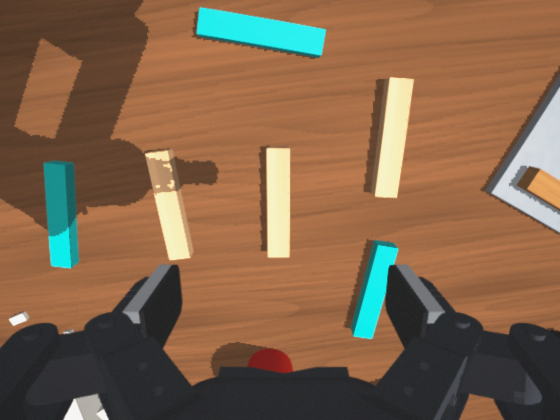

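Run:
```python
from h import *
c=load("w2.npz")
for x in rects(c,(20,40,225),(32,85,255),18): print("lit",x)
for x in rects(c,(15,40,90),(32,110,255),18,600): print("all",x)
im=c["color"]; 
print(cv2.cvtColor(im,cv2.COLOR_BGR2HSV)[175,150:190:2].tolist())
print(cv2.cvtColor(im,cv2.COLOR_BGR2HSV)[130,374:416:2].tolist())
```

```text
lit (array([394., 137.]), 482.7, -168.8, 119.2, 23.7, -10.1)
lit (array([278., 202.]), 536.8, -293.0, 118.4, 23.8, -7.0)
lit (array([172., 225.]), 546.6, -410.3, 77.9, 23.7, 0.3)
all (array([393., 137.]), 482.6, -170.9, 120.8, 28.7, -10.4)
all (array([278., 201.]), 536.3, -293.4, 119.5, 24.5, -6.6)
all (array([170., 212.]), 525.3, -408.4, 121.1, 29.0, -0.3)
[[15, 111, 186], [15, 110, 195], [14, 109, 198], [14, 110, 195], [14, 112, 189], [15, 110, 183], [14, 110, 183], [14, 108, 181], [14, 108, 179], [15, 106, 178], [15, 109, 182], [14, 107, 150], [14, 103, 119], [13, 105, 119], [12, 124, 105], [12, 133, 102], [13, 136, 101], [12, 133, 100], [13, 137, 97], [12, 134, 97]]
[[13, 131, 99], [11, 134, 101], [13, 124, 107], [14, 102, 120], [15, 109, 141], [27, 57, 247], [27, 54, 247], [28, 51, 247], [27, 49, 247], [27, 56, 247], [26, 63, 247], [26, 63, 247], [26, 64, 247], [25, 67, 247], [25, 66, 247], [23, 77, 247], [18, 100, 242], [11, 141, 175], [12, 141, 172], [12, 145, 171], [12, 141, 172]]
```

apply_moves(increments=[[[0.6,-0.675,2.9,-2.5,-0.014],[0.6,-0.675,2.9,-2.5,-0.014],[0.6,-0.675,2.9,-2.5,-0.014],[0.6,-0.675,2.9,-2.5,-0.014],[0.6,0,0,-3.5,0],[0.6,0,0,-3.5,0],[0.6,0,0,-3.5,0],[0.6,0,0,-0.8,0],[0.6,0,0,-0.8,0],[0.6,0,0,-0.8,0],[0.6,0,0,0,0],[0.6,0,0,0,0]]], newtons=40)

```text
clock: 4.0
position: [483.2, -169.0, 176.6]
orientation: [[-0.985, 0.175, 0.001], [0.175, 0.985, -0.001], [-0.002, -0.001, -1.0]]
wrist_force: [0.1, -0.3, -0.1]
width: 0.602
```

apply_moves(increments=[[[0,0,0,0,0],[0,0,0,0,0],[0,0,0,0,0],[0,0,0,0,0],[0,0,0,0,0]]])

```text
clock: 4.5
position: [483.1, -169.1, 176.6]
orientation: [[-0.985, 0.175, 0.001], [0.175, 0.985, -0.001], [-0.002, -0.001, -1.0]]
wrist_force: [-1.0, 0.5, 6.6]
width: 0.272
```

apply_moves(increments=[[[0,0,0,3.4,0],[0,0,0,3.4,0],[0,0,0,3.4,0],[0,0.36,2.965,0,-0.0685],[0,0.36,2.965,0,-0.0685],[0,0.36,2.965,0,-0.0685],[0,0.36,2.965,0,-0.0685],[0,0.36,2.965,0,-0.0685],[0,0.36,2.965,0,-0.0685],[0,0,0,0,0],[0,0,0,-3.0,0],[0,0,0,-3.0,0],[0,0,0,-0.4,0],[0,0,0,-0.4,0],[0,0,0,-0.3,0],[0,0,0,0,0],[0,0,0,0,0]]])

```text
clock: 6.2
position: [504.8, 8.9, 207.6]
orientation: [[-0.833, 0.554, 0.002], [0.554, 0.833, -0.0], [-0.002, 0.001, -1.0]]
wrist_force: [-0.3, 0.0, -0.9]
width: 0.268
```

```bash
cat >> h.py <<'E'
def snap(n,name="wrist"):
    from rig import r
    c=r.capture(name); cv2.imwrite(f"pics/{n}.png",c["color"]); np.savez(n+".npz",**c)
    s=r.state(); R=s["orientation"]
    print(s["position"].round(1),np.degrees(np.arctan2(R[1,1],R[0,1])).round(2),s["width"],s["wrist_force"].round(1),s["clock"])
    return c
E
python3 - <<'E'
from h import *
snap("w3")
E
```

```text
[504.7   9.  207.6] 56.38 0.2696687175250713 [-0.3 -0.3 -0.4] 6.25
```

View pics/w3.png

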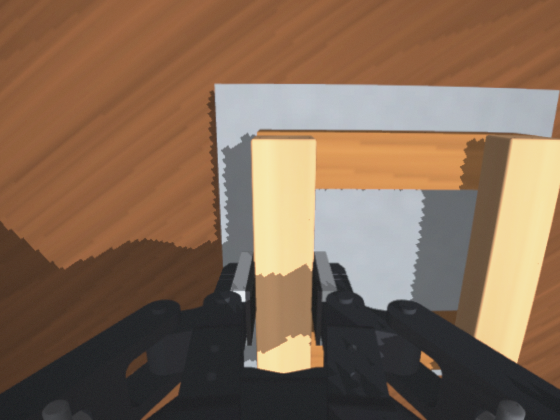

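Run:
```python
from h import *
c=load("w3.npz")
a=np.radians(56.4);ex=np.array([np.cos(a),np.sin(a)]);ey=np.array([-ex[1],ex[0]])
def loc(px,z):
    W=p2w(c,px,z)[:,:2]-[531,49.1]; return np.c_[W@ex,W@ey].round(1)
print("slat",loc([(253,139),(316,138)],49.5)); print("laid",loc([(509,138),(558,139)],48))
print("bearer",loc([(257,130.5),(480,133)],30)); print("board",loc([(216,84),(556,91)],12))
```

```text
slat [[-59.4  59.3]
 [-36.7  59.7]]
laid [[35.9 60.2]
 [55.6 60.1]]
bearer [[-59.4  61.1]
 [ 34.4  60.6]]
board [[-78.8  80.6]
 [ 79.1  79.5]]
```

apply_moves(increments=[[[0,-0.06,0.04,0,0],[0,0,0,-0.1,0],[0,0,0,0,0],[0.5,0,0,0,0],[0.5,0,0,0,0],[0.5,0,0,0,0],[0.5,0,0,1.4,0],[0.5,0,0,4,0],[0.5,0,0,4,0],[0.6,0.413,-3.78,0,0.058],[0.6,0.413,-3.78,0,0.058],[0.6,0.413,-3.78,0,0.058],[0.6,0.413,-3.78,0,0.058],[0.6,0.413,-3.78,0,0.058],[0.6,0.413,-3.78,0,0.058],[0.6,0.413,-3.78,0,0.058],[0.6,0.413,-3.78,0,0.058]]])

```text
clock: 7.95
position: [536.7, -294.4, 299.4]
orientation: [[-0.993, 0.12, -0.0], [0.12, 0.993, 0.0], [0.0, 0.0, -1.0]]
wrist_force: [0.8, -0.4, 0.4]
width: 0.602
```

apply_moves(increments=[[[0.6,0,0,-3.4,0],[0.6,0,0,-3.4,0],[0.6,0,0,-3.4,0],[0.6,0,0,-0.8,0],[0.6,0,0,-0.8,0],[0.6,0,0,-0.5,0],[0.6,0,0,0,0]]])

```text
clock: 8.65
position: [537.2, -293.0, 177.4]
orientation: [[-0.993, 0.122, 0.001], [0.122, 0.993, -0.001], [-0.001, -0.001, -1.0]]
wrist_force: [-0.8, -0.1, 0.3]
width: 0.604
```

apply_moves(increments=[[[0.6,0,0,-0.1,0],[0,0,0,0,0],[0,0,0,0,0],[0,0,0,0,0],[0,0,0,0,0],[0,0,0,0,0],[0,0,0,3,0],[0,0,0,3,0],[0,0,0,3,0],[0,0,0,3,0]]])

```text
clock: 9.65
position: [536.5, -292.7, 296.6]
orientation: [[-0.992, 0.123, -0.001], [0.123, 0.992, 0.001], [0.001, 0.0, -1.0]]
wrist_force: [-0.3, -0.2, -0.6]
width: 0.27
```

apply_moves(increments=[[[0,-0.458,3.687,0,0.1107],[0,-0.458,3.687,0,0.1107],[0,-0.458,3.687,0,0.1107],[0,-0.458,3.687,0,0.1107],[0,-0.458,3.687,0,0.1107],[0,-0.458,3.687,0,0.1107],[0,-0.458,3.687,0,0.1107],[0,-0.458,3.687,0,0.1107],[0,-0.458,3.687,0,0.1107],[0,-0.458,3.687,0,0.1107],[0,0,0,0,0],[0,0,0,-3,0],[0,0,0,-3,0],[0,0,0,-0.6,0],[0,0,0,-0.4,0],[0,0,0,0,0],[0,0,0,0,0]]])

```text
clock: 11.35
position: [491.7, 75.5, 226.8]
orientation: [[-0.554, -0.832, 0.002], [-0.832, 0.554, -0.0], [-0.001, -0.002, -1.0]]
wrist_force: [0.9, -0.8, -0.7]
width: 0.269
```

Run:
```python
from h import *
snap("w4")
```

```text
[491.6  75.6 226.9] 146.36 0.26864966919342514 [-0.5 -0.3 -0.4] 11.4
```

View pics/w4.png

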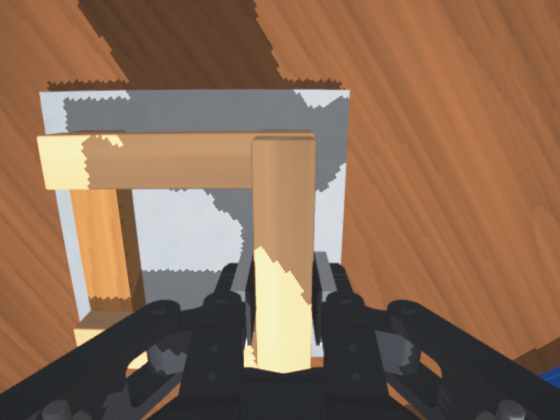

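```bash
python3 - <<'E'
from h import *
c=load("w4.npz")
a=np.radians(56.4);ex=np.array([np.cos(a),np.sin(a)]);ey=np.array([-ex[1],ex[0]])
def loc(px,z):
    W=p2w(c,px,z)[:,:2]-[531,49.1]; return np.c_[W@ex,W@ey].round(1)
print("slat",loc([(254,139),(316,138)],68.5)); print("2nd outer",loc([(40,137),(248,133.5),(314,132.5)],48));print("2nd inner",loc([(45,189),(250,188)],48))
print("board",loc([(40,93),(349,91)],12))
E
python3 - <<'E'
import cv2
a=cv2.imread('pics/w4.png')
cv2.imwrite('pics/crop4.png',cv2.resize(a[80:210,30:360],None,fx=2.4,fy=2.4,interpolation=cv2.INTER_CUBIC))
E
```

```text
slat [[-59.7  37.1]
 [-60.1  59.5]]
2nd outer [[-59.7 -57.4]
 [-60.2  32.9]
 [-60.6  60.4]]
2nd inner [[-36.7 -59.4]
 [-36.9  33.1]]
board [[-79.7 -79. ]
 [-78.9  80.8]]
```

View pics/crop4.png

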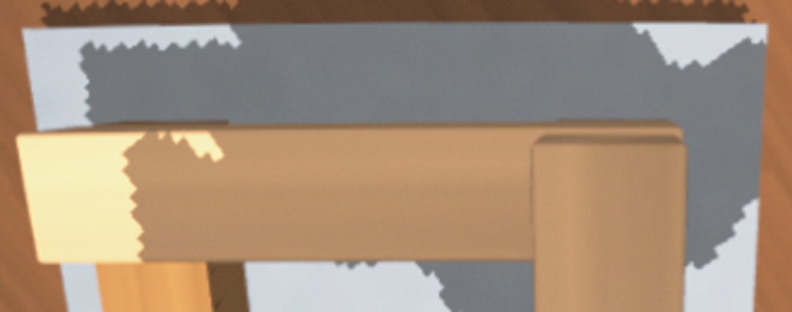

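apply_moves(increments=[[[0,0,0,-0.2,0],[0,0,0,0,0],[0.5,0,0,0,0],[0.5,0,0,0,0],[0.5,0,0,0,0],[0.5,0,0,1.4,0],[0.5,0,0,4,0],[0.5,0,0,3,0]]])

```text
clock: 12.2
position: [490.9, 75.9, 308.8]
orientation: [[-0.553, -0.833, -0.001], [-0.833, 0.553, 0.0], [0.0, 0.001, -1.0]]
wrist_force: [0.3, 0.9, 0.2]
width: 0.496
```

apply_moves(increments=[[[0.6,0.316,-4.417,0,-0.089],[0.6,0.316,-4.417,0,-0.089],[0.6,0.316,-4.417,0,-0.089],[0.6,0.316,-4.417,0,-0.089],[0.6,0.316,-4.417,0,-0.089],[0.6,0.316,-4.417,0,-0.089],[0.6,0.316,-4.417,0,-0.089],[0.6,0.316,-4.417,0,-0.089],[0.6,0.316,-4.417,0,-0.089],[0.6,0.316,-4.417,0,-0.089],[0.6,0.316,-4.417,0,-0.089],[0.6,0,0,0,0],[0.6,0,0,-3.5,0],[0.6,0,0,-3.5,0],[0.6,0,0,-3.5,0],[0.6,0,0,-0.9,0],[0.6,0,0,-0.9,0],[0.6,0,0,-0.9,0],[0.6,0,0,0,0]]])

```text
clock: 14.1
position: [525.9, -410.0, 175.8]
orientation: [[-1.0, -0.006, 0.0], [-0.006, 1.0, -0.0], [-0.0, -0.0, -1.0]]
wrist_force: [-0.6, 0.0, 1.2]
width: 0.603
```

apply_moves(increments=[[[0,0,0,0,0],[0,0,0,0,0],[0,0,0,0,0],[0,0,0,0,0],[0,0,0,0,0],[0,0,0,3,0],[0,0,0,3,0],[0,0,0,3,0],[0,0,0,3,0]]])

```text
clock: 15.0
position: [525.5, -409.9, 296.7]
orientation: [[-1.0, -0.005, -0.0], [-0.005, 1.0, 0.0], [0.0, 0.0, -1.0]]
wrist_force: [1.4, 0.7, 0.0]
width: 0.268
```

apply_moves(increments=[[[0,0.411,3.934,0,0.089],[0,0.411,3.934,0,0.089],[0,0.411,3.934,0,0.089],[0,0.411,3.934,0,0.089],[0,0.411,3.934,0,0.089],[0,0.411,3.934,0,0.089],[0,0.411,3.934,0,0.089],[0,0.411,3.934,0,0.089],[0,0.411,3.934,0,0.089],[0,0.411,3.934,0,0.089],[0,0.411,3.934,0,0.089],[0,0,0,0,0],[0,0,0,-3,0],[0,0,0,-3,0],[0,0,0,-0.6,0],[0,0,0,-0.4,0],[0,0,0,0,0],[0,0,0,0,0]]])

```text
clock: 16.8
position: [571.6, 22.3, 227.0]
orientation: [[-0.554, -0.833, 0.002], [-0.833, 0.554, -0.0], [-0.001, -0.002, -1.0]]
wrist_force: [-0.6, -0.0, -0.9]
width: 0.266
```

Run:
```python
from h import *
snap("w5")
```

```text
[571.6  22.3 227. ] 146.36 0.2690772695472364 [-0.4  0.1 -0.3] 16.85
```

View pics/w5.png

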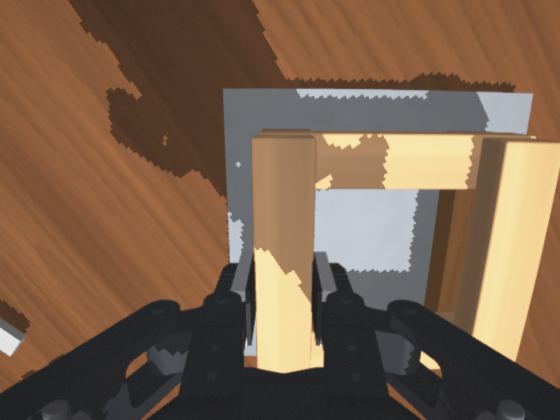

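Run:
```python
from h import *
c=load("w5.npz")
a=np.radians(56.4);ex=np.array([np.cos(a),np.sin(a)]);ey=np.array([-ex[1],ex[0]])
def loc(px,z):
    W=p2w(c,px,z)[:,:2]-[531,49.1]; return np.c_[W@ex,W@ey].round(1)
print("slat",loc([(254,138),(316,137)],68.5)); print("left slat",loc([(504,141),(558,142)],66))
print("2nd",loc([(318,134),(480,134),(534,135)],48));print("board",loc([(223,89),(532,94)],12))
```

```text
slat [[-60.1 -59.1]
 [-60.5 -36.6]]
left slat [[-59.4  34.9]
 [-59.4  56.8]]
2nd [[-60.1 -34. ]
 [-60.6  35.2]
 [-60.6  59.6]]
board [[-80.  -79.1]
 [-79.2  80.8]]
```

apply_moves(increments=[[[0,0.03,0.04,0,0],[0,0,0,-0.2,0],[0,0,0,0,0],[0.5,0,0,0,0],[0.5,0,0,0,0],[0.5,0,0,0,0],[0.5,0,0,1.4,0],[0.5,0,0,4,0],[0.5,0,0,4,0],[0.5,0,0,4,0]]])

```text
clock: 17.85
position: [571.0, 23.1, 358.7]
orientation: [[-0.554, -0.833, -0.001], [-0.833, 0.554, 0.0], [0.0, 0.001, -1.0]]
wrist_force: [0.7, 0.2, 0.1]
width: 0.499
```

apply_moves(increments=[[[1,-1.15,4.08,0,0.061],[1,-1.15,4.08,0,0.061],[1,-1.15,4.08,0,0.061],[1,-1.15,4.08,0,0.061],[1,-1.15,4.08,0,0.061],[1,-1.15,4.08,0,0.061],[1,-1.15,4.08,0,0.061],[1,-1.15,4.08,0,0.061],[1,0,0,0,0],[1,0,0,0,0]]])

```text
clock: 18.85
position: [478.6, 350.4, 357.2]
orientation: [[-0.096, -0.995, -0.001], [-0.995, 0.096, -0.001], [0.001, 0.0, -1.0]]
wrist_force: [-0.6, 0.3, -0.1]
width: 0.998
```

Run:
```python
from h import *
c=snap("w6"); t=snap("top6","top")
cv2.imwrite("pics/w6b.png",np.hstack([c["color"],cv2.resize(t["color"][175:280,170:275],(420,420),interpolation=cv2.INTER_CUBIC)])[:,60:860])
for x in rects(c,(0,0,180),(180,40,255),40,1500): print(x)
```

```text
[479.1 349.4 357.3] 174.38 1.000566071702949 [ 0.  -0.6  0.3] 18.9
[479.5 348.8 357.4] 174.3 0.9975939078946056 [-0.   0.1 -0.3] 18.95
(array([281., 187.]), 479.3, 348.2, 119.5, 60.1, 84.5)
```

View pics/w6b.png

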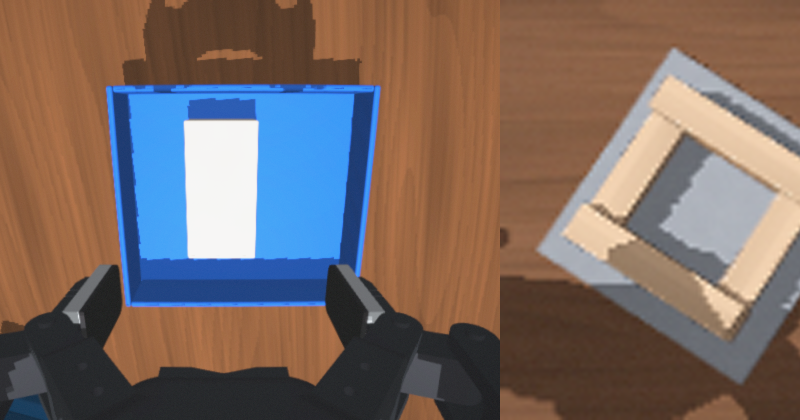

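apply_moves(increments=[[[1,0,-0.12,-4,0.003],[1,0,0,-4,0],[1,0,0,-4,0],[1,0,0,-3,0],[1,0,0,-1,0],[1,0,0,-1,0],[1,0,0,-0.7,0],[1,0,0,0,0],[1,0,0,0,0]]])

```text
clock: 19.85
position: [479.8, 348.5, 181.8]
orientation: [[-0.096, -0.995, 0.002], [-0.995, 0.096, 0.001], [-0.001, -0.002, -1.0]]
wrist_force: [-0.2, 0.5, 0.1]
width: 1.001
```

apply_moves(increments=[[[0,0,0,0,0],[0,0,0,0,0],[0,0,0,0,0],[0,0,0,0,0],[0,0,0,0,0]]], newtons=45)

```text
clock: 20.35
position: [479.7, 348.6, 181.9]
orientation: [[-0.095, -0.995, 0.002], [-0.995, 0.095, 0.001], [-0.001, -0.002, -1.0]]
wrist_force: [0.4, -0.4, 6.8]
width: 0.695
```

apply_moves(increments=[[[0,0,0,1.5,0],[0,0,0,4.5,0],[0,0,0,4.5,0],[0,0,0,4.5,0]]])

```text
clock: 20.75
position: [478.6, 348.1, 331.3]
orientation: [[-0.095, -0.995, -0.002], [-0.995, 0.095, -0.001], [0.001, 0.002, -1.0]]
wrist_force: [0.6, 0.8, -3.7]
width: 0.698
```

apply_moves(increments=[[[0,0.323,-1.87,0,-0.1289],[0,0.323,-1.87,0,-0.1289],[0,0.323,-1.87,0,-0.1289],[0,0.323,-1.87,0,-0.1289],[0,0.323,-1.87,0,-0.1289],[0,0.323,-1.87,0,-0.1289],[0,0.323,-1.87,0,-0.1289],[0,0.323,-1.87,0,-0.1289],[0,0.323,-1.87,0,-0.1289],[0,0.323,-1.87,0,-0.1289],[0,0.323,-1.87,0,-0.1289],[0,0.323,-1.87,0,-0.1289],[0,0.323,-1.87,0,-0.1289],[0,0.323,-1.87,0,-0.1289],[0,0.323,-1.87,0,-0.1289],[0,0.323,-1.87,0,-0.1289],[0,0,0,0,0],[0,0,0,0,0]]])

```text
clock: 22.55
position: [530.6, 49.1, 330.1]
orientation: [[-0.833, 0.553, -0.002], [0.553, 0.833, 0.001], [0.002, -0.0, -1.0]]
wrist_force: [-1.0, 0.0, -3.6]
width: 0.691
```

apply_moves(increments=[[[0,0,0,-3,0],[0,0,0,-3,0],[0,0,0,-2,0],[0,0,0,-0.6,0],[0,0,0,0,0],[0,0,0,0,0]]])

```text
clock: 23.15
position: [531.2, 49.7, 245.3]
orientation: [[-0.833, 0.553, 0.001], [0.553, 0.833, 0.0], [-0.001, 0.001, -1.0]]
wrist_force: [-0.9, -0.6, -3.6]
width: 0.692
```

Run:
```python
from h import *
c=snap("w7")
for x in rects(c,(0,0,150),(180,40,255),103.5,1500): print(x)
```

```text
[531.3  49.6 245.4] 56.44 0.6942542735535827 [ 0.3  0.6 -3.7] 23.2
(array([284., 109.]), 473.2, 87.8, 88.0, 13.6, 56.5)
(array([283., 215.]), 503.9, 67.3, 59.7, 54.9, 56.5)
```

View pics/w7.png

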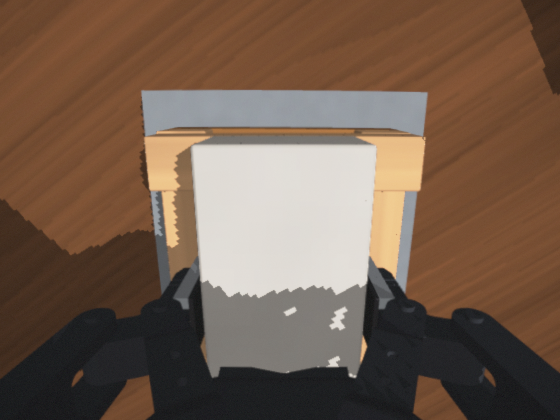

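Run:
```python
from h import *
c=load("w7.npz")
a=np.radians(56.4);ex=np.array([np.cos(a),np.sin(a)]);ey=np.array([-ex[1],ex[0]])
def loc(px,z):
    W=p2w(c,px,z)[:,:2]-[531,49.1]; return np.c_[W@ex,W@ey].round(1)
print("block",loc([(193,147),(375,147)],103.5)); print("left slat outer",loc([(146,137),(424,138)],66))
print("inner",loc([(149,189),(420,190)],66));print("board",loc([(142,91),(426,93)],12))
```

```text
block [[-28.7  59. ]
 [ 29.2  59. ]]
left slat outer [[-58.2  59.1]
 [ 59.7  58.9]]
inner [[-59.2  36.5]
 [ 60.4  36.2]]
board [[-79.2  80.3]
 [ 79.9  79.4]]
```

apply_moves(increments=[[[0,0,0,-0.1,0],[0,0,0,-0.1,0],[0,0,0,-0.05,0],[0,0,0,0,0],[0,0,0,0,0]]])

```text
clock: 23.7
position: [531.1, 49.2, 242.9]
orientation: [[-0.833, 0.554, 0.001], [0.554, 0.833, -0.0], [-0.001, 0.001, -1.0]]
wrist_force: [-1.7, 1.7, 5.8]
width: 0.698
```

apply_moves(increments=[[[0.78,0,0,0,0],[0.85,0,0,0,0],[0.9,0,0,0,0],[0.95,0,0,0,0],[0.95,0,0,0.5,0],[0.95,0,0,1.5,0],[0.95,0,0,4,0],[0.95,0,0,4,0],[0.95,0,0,4,0],[0.95,0,0,4,0],[0.95,0,0,0,0],[0.95,0,0,0,0]]])

```text
clock: 24.9
position: [530.9, 49.1, 423.5]
orientation: [[-0.833, 0.554, 0.003], [0.554, 0.833, -0.0], [-0.003, 0.001, -1.0]]
wrist_force: [-0.9, -0.2, -0.9]
width: 0.948
```

Run:
```python
from h import *
c=snap("w8"); s=snap("scene8","scene")
for x in rects(c,(0,0,150),(180,40,255),101,1500): print(x)
cv2.imwrite("pics/w8b.png",np.hstack([c["color"][40:360,80:480],cv2.resize(s["color"][160:272,280:420],(400,320),interpolation=cv2.INTER_CUBIC)]))
```

```text
[530.6  49.2 422. ] 56.36 0.9519863286529915 [0.7 1.1 0.3] 24.95
[530.5  49.1 421.2] 56.36 0.9485784271557245 [-0.2 -0.3 -0.5] 25.0
(array([302., 128.]), 516.7, 58.2, 123.4, 123.2, 56.2)
(array([283., 186.]), 530.1, 48.7, 119.9, 60.7, -33.6)
```

View pics/w8b.png

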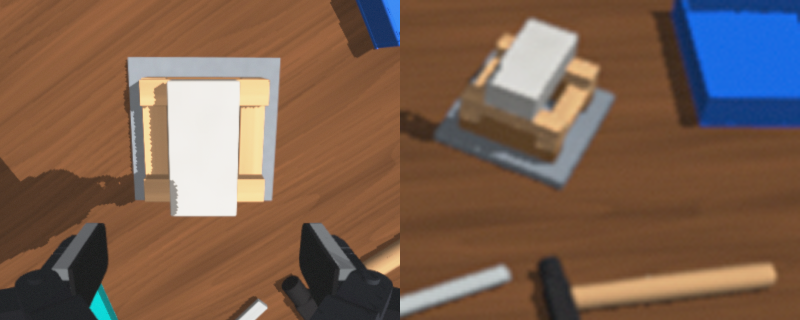

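```bash
python3 -c "
from rig import r
print(r.job_done())"
```

```text
the job is handed in; nothing more can be done
None
```

The crib is finished and the job was handed in at about 25 s of the 72 s. One slat is opposite slat_laid in the second layer, two are crosswise on top, and the carving block is centred across them.

**Slats:** the wrist views while each slat was held over its seat put it within about 1 mm of flush. Some later readings of already placed slats near the edge of the picture differed from this by 1 to 3 mm. I put that down to reading edges there and did not re-measure the slats after the last release.

**Block:** it was lowered to contact (the wrist force went from −3.7 to +5.8 N) and then released. The last wrist picture put it at (530.1, 48.7) with heading −33.6°. The crib centre is (531.0, 49.1) and the required heading is −33.6°, so it sits about 1 mm off centre.

**Bystanders:** I did not touch the chisel, the mallet, the red pot or the turquoise pieces. I did not measure their positions afterwards, and the pot was not in the last pictures.

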